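# Slide the specimen platform home under the manipulator bridge

### The job

Load the black specimen platform into the micromanipulator stand: pick it up by its yellow grip, set it on the stand's aluminium plate with its nose towards the flared mouth of the guide channel, and slide it between the guides and under the white bridge until its nose is fully home against the red stop. Keep the platform upright throughout, leave it lying flat in the channel, let go of it, and leave the forceps and the white clip where they lie on the plate.

Things in the scene. Friction and masses are not known exactly. Their poses are not given: they have to be found in the camera images.
- platform: Loose black block 180 mm long (x), 60 wide (y), 30 high, 0.26 to 0.48 kg, flat on the bench at the start. Origin at the centre of its underside; +x points to its nose, z up. A yellow upright grip near the rear (see platform_grip); a low clamp on top near the nose (centred at x = +60 mm), its posts reaching 50 mm above the underside. Held by the grip it is nose-heavy.
- platform_grip (a point): Point on the axis of the yellow grip, 62 mm above the platform's underside: a good place for the finger pads, closing along the platform's y. The grip is 24 mm (x) by 30 mm (y), centred at platform x = -70 mm, from 30 to 85 mm above the underside. Axes as the platform's.
- platform_nose (a point): Middle of the lower edge of the platform's nose face, at x = +90 mm of the platform, on its underside. Axes as the platform's.
- stand: Fixed micromanipulator stand, origin on the bench. Aluminium plate 12 mm thick, x -190 to +150 mm, y -110 to +110. A channel runs along x: two dark steel guides 14 mm high above the plate, inner faces at y = -33 and +33 mm, from x = -30 to +110. Small bystanders lie on the plate, over 60 mm from the channel's axis. At x = 125, y = 85 mm a steel upright, top 272 mm above the bench.
- stand_stop (a point): Middle of the lower edge of the red stop's face, at plate-top height (12 mm above the bench), on the channel's axis: where the platform's nose point belongs. Axes as the stand's: +x is the sliding direction into the channel, z up.
- stand_mouth (a point): Point on the channel's axis at plate-top height, at stand x = -75 mm, where the flared mouth of the guides begins: 104 mm wide here, narrowing to 66 mm at stand x = -28 mm. The plate in front (towards the stand's -x) is clear along the axis and 115 mm long. Axes as the stand's.
- stand_bridge (a point): Middle of the underside of the white bridge over the channel, at stand x = +55 mm, 60 mm above the plate. The bridge covers x = +20 to +90 mm, is 14 mm thick, legs outside the guides; a white drive column on it (x 50 to 90 mm) reaches 256 mm above the bench. The yellow grip is too tall to pass under and need not: with the platform home it is at stand x = -50 mm. Axes as the stand's.
- forceps: Bystander: steel forceps 120 mm long, lying on the plate beside the channel (stand's +y side). Origin at the middle of the underside.
- clip: Bystander: white plastic clip 60 mm long, lying on the plate beside the channel (stand's -y side). Origin at the middle of the underside.

How it is judged:
At the end, for the whole second after the job is handed in: The platform lies flat (tilt under 0.05 rad, underside within 3 mm of the plate's top) in the channel, nose within 5 mm of the red stop, within 6 mm of the channel's axis and within 0.08 rad of its direction, released and at rest (x of platform_nose in the frame of stand_stop between -0.005 and 0.003 m and y of platform_nose in the frame of stand_stop between -0.006 and 0.006 m and z of platform_nose in the frame of stand_stop between -0.003 and 0.003 m and angle between the x axis of platform and the x axis of stand, either way round below 0.08 rad and angle between platform's own z axis and vertical below 0.05 rad and linear speed of platform below 0.01 m/s); the robot touches nothing.
It fails at once if the platform tips by more than 0.6 rad (angle between platform's own z axis and vertical above 0.6 rad).
It fails at once if the forceps or the white clip is moved by more than 25 mm (distance of any of forceps, clip from where it was at the start of the episode above 0.025 m).
It also fails if it takes over 43 s, if anything falls off the work surface, if the arm or the gripper's body presses on something with over 40 N, if the wrist force passes 120 N, or if a joint passes its speed limit or range.

### The arm

A 7-joint arm with a two-finger parallel gripper is mounted at the origin on the work surface. World frame = base frame: x ahead of the robot, y to its left, z up, the work surface at z = 0. Lengths are in m, angles in rad, forces in N, time in s.
With the tool pointing down it reaches from about 0.4 to 0.85 m from the base axis. Payload 10.4 kg.
Tool frame: the origin (TCP) lies at the very end of the fingers, on their centre line; the grasp point (between the pads) lies 19 mm behind it; z points along the fingers, y is the line along which they close (so a half turn about z gives the same grasp; the last joint's range is limited). The gripper opens to 87 mm and grips with 3 to 60 N. Pads are 19 mm wide; open, the fingers measure 117 mm over their backs; the gripper's body (75 mm by 190 mm) begins 51 mm behind the grasp point.
Start: joints at [-1.312, 0.332, -0.065, 1.46, 0.022, 1.35, -0.088], TCP at [0.174, 0.6, 0.223] pointing down, gripper open.
Joint ranges: [-2.6, 2.6], [-0.5, 2.12], [-1.47, 1.34], [0.16, 2.42], [-1.27, 4.41], [0.06, 2.06], [-2.6, 2.6]. Speed limits (rad/s): [2.22, 2.22, 2.79, 2.79, 3.14, 3.14, 3.14].

### API

Orientations are given as a unit quaternion [x, y, z, w].
In Python, from bench import * gives the robot as it stands.
- The arm moves only by the tool carry_out, never from a script. Its argument "deltas" is a list of rows, each an object with "hand": the finger opening in mm, from 0 to 87; "dp": the shift along the tool's x, y, z each as a share of 250 mm, from -1 to 1, a list of three; "spin": the turn about the tool's z as a share of pi rad, from -1 to 1. In form: [{"hand": hand, "dp": [dx, dy, dz], "spin": spin}, ...]. A call has 1 to 20 rows; each row is the pose to reach, as a shift and turn from the pose commanded when the call began, along the tool's axes at that moment, turning the shorter way round; what a row does not reach only later rows make up. A row lasts 1/10 s, in which the tool goes at most 50 mm and 8.59 degrees, less where a joint would pass 70% of its speed; a pose out of reach is approached as far as the arm can. A call with a number of a shift or a turn outside -1 to 1 is refused whole. A call with a gripper value outside its range is refused whole. The fingers move at their own pace and stop on an object; "force" is the grip in N (left out, the last holds). Time passes only in rows, so rows that repeat a pose let the fingers close. It gives the time, the measured TCP pose, the force, the opening and the grip force at its end, in the units of the state.
- read_state(): the state, without advancing time (a new reading comes with each control period).
- camera(name): name is "scene" or "top" or "wrist"; returns the picture (384x512x3 uint8, red, green, blue); there is no depth.
- get_calibration(name): a dict with "fx", "fy", "cx", "cy" (pixels), "R" (3x3) and "t" (3): a world point X has camera coordinates R X + t; the wrist camera has in their place "mount" (4x4, takes a point from camera to tool coordinates, whose origin is the TCP and whose axes are the flange's). Camera axes: x right, y down, z forward; pixel columns grow to the right and rows downward; lengths in m; the calibration is good to about 2 mm. The wrist camera is an equidistant fisheye: a pixel r from the principal point sees the ray r / f radians off the axis. A picture is of the moment at which its call begins: read the wrist's pose just before it. get_calibration takes no time and is no camera call.
- close_job(): hands the job in; it is judged then, once.
The state is a dict: "time": time; "joint_positions": joint angles; "joint_vel": joint speeds; "joint_torque": joint torques, N m; "ee_pos": TCP position; "eef_rot": TCP orientation; "ft_force": force on the tool from outside, world axes, zero at the start; "torque": the same for the moment, N m; "width": finger opening in m; "grip_force": force on a finger pad.
Only numpy, scipy, OpenCV 4.12 (cv2) and the standard library are available. Lean on these libraries where they do the work, as an engineer would, in place of code of your own. Each camera call takes 0.05 s, during which the arm holds its last target. There are 200 camera calls.

## Working session

There is one attempt and no reset: what is moved stays moved. The work goes in short steps, Python scripts to look and compute and a tool call to move; the robot and the scene stay as the last step left them, time stands still between calls to the robot, and variables do not carry over. Pictures are saved under pics/ and viewed, at most 10 in all, crops included, and the job is handed in when it is done.

Besides the shell and the picture viewer there is one more tool, called after "Emit:" in YAML: its name, and indented under it one key for each argument. carry_out: Moves the arm, as the interface text tells. Its arguments: {"type":"object","properties":{"deltas":{"type":"array","items":{"type":"object","properties":{"hand":{"type":"number"},"dp":{"type":"array","items":{"type":"number","minimum":-1,"maximum":1}},"spin":{"type":"number","minimum":-1,"maximum":1}}}},"force":{"type":"number"}},"required":["deltas"]}

```bash
mkdir -p pics
python3 - <<'E'
from bench import *
import cv2,numpy as np
s=read_state();print(s)
for n in("scene","top"):
    im=camera(n);cv2.imwrite(f"pics/{n}0.png",im[:,:,::-1]);print(n,get_calibration(n))
print(get_calibration("wrist"))
a=cv2.imread("pics/scene0.png");b=cv2.imread("pics/top0.png")
E
```

```text
{'time': 0.0, 'joint_positions': array([-1.31159776,  0.33289337, -0.06471021,  1.46095974,  0.02162884,
        1.34987032, -0.08852097]), 'joint_vel': array([ 6.00624173e-04,  7.41282210e-04,  3.36467621e-03, -1.14737561e-03,
        5.26444410e-04, -9.70077699e-05, -4.97636987e-04]), 'joint_torque': array([-1.39429052e-03, -6.23253465e+01,  2.39313970e-02, -3.89899457e+01,
       -6.14255969e-02,  3.98969161e-02,  1.47245332e-04]), 'ee_pos': array([0.17370385, 0.59997403, 0.22173174]), 'eef_rot': array([ 1.40425389e-01,  9.90091004e-01, -7.14930629e-04, -5.57506025e-05]), 'ft_force': array([-0.40121395, -0.14203088, -0.76055061]), 'torque': array([0.02961757, 0.00475465, 0.00430508]), 'grip_force': 0.0, 'width': 0.08676743015798562}
scene {'fx': 491.3627416349894, 'fy': 491.3627416349894, 'cx': 259.89352978229795, 'cy': 204.27004020816878, 'R': array([[ 0.34099814,  0.93988478, -0.01835405],
       [ 0.49184424, -0.19501596, -0.84856232],
       [-0.80113014,  0.28033084, -0.528777  ]]), 't': array([-0.2821583 , -0.18528621,  1.55249647])}
top {'fx': 399.8774454056058, 'fy': 399.8774454056058, 'cx': 257.815188783465, 'cy': 186.61835387168665, 'R': array([[-0.02444459, -0.99967832,  0.00676109],
       [-0.99595111,  0.02376709, -0.08669788],
       [ 0.0865093 , -0.00885301, -0.99621171]]), 't': array([0.09524458, 0.54705302, 0.95626141])}
{'fx': 297.3186396354542, 'fy': 297.3186396354542, 'cx': 256.937646339509, 'cy': 193.80107204951312, 'mount': array([[ 1.08774522e-04, -9.56437695e-01, -2.91936506e-01,
         8.02899410e-02],
       [ 9.99999955e-01,  2.28257824e-05,  2.97815028e-04,
        -1.88633175e-04],
       [-2.78177839e-04, -2.91936525e-01,  9.56437655e-01,
        -1.62282016e-01],
       [ 0.00000000e+00,  0.00000000e+00,  0.00000000e+00,
         1.00000000e+00]])}
```

View pics/top0.png

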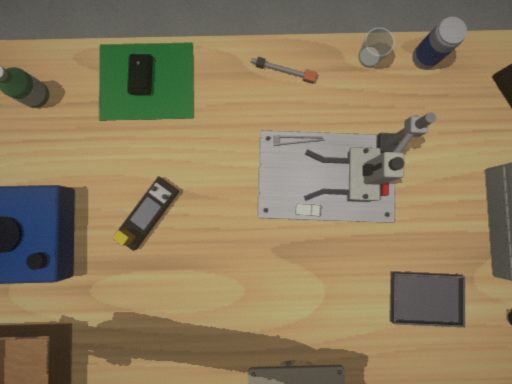

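View pics/scene0.png

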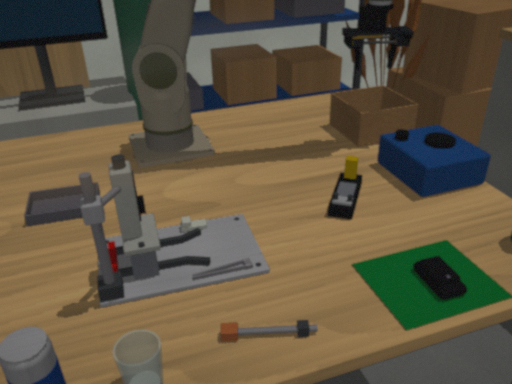

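The top view shows the platform at about (147,213), with the grip at (124,238) and the nose at (166,185). The plate spans (260,131) to (396,222) with its mouth on the left and the red stop at (385,188). Next I'll measure with masks.

```bash
cat > h.py <<'E'
from bench import *
import cv2,numpy as np
C={n:get_calibration(n) for n in("scene","top")}
def ray(n,p):
    c=C[n];d=c["R"].T@np.array([(p[0]-c["cx"])/c["fx"],(p[1]-c["cy"])/c["fy"],1.]);return -c["R"].T@c["t"],d/np.linalg.norm(d)
def onz(n,p,z):
    o,d=ray(n,p);return (o+d*(z-o[2])/d[2])
def tri(rs):
    A=sum(np.eye(3)-np.outer(d,d) for o,d in rs);b=sum((np.eye(3)-np.outer(d,d))@o for o,d in rs)
    X=np.linalg.solve(A,b);return X,[np.linalg.norm(np.cross(X-o,d)) for o,d in rs]
def mask(im,lo,hi,box):
    h=cv2.cvtColor(im,cv2.COLOR_BGR2HSV);m=cv2.inRange(h,np.array(lo),np.array(hi));k=np.zeros_like(m);x0,y0,x1,y1=box;k[y0:y1,x0:x1]=m[y0:y1,x0:x1];return k
def cen(m):
    n,l,s,c=cv2.connectedComponentsWithStats(m);i=1+np.argmax(s[1:,4]);return c[i],s[i]
E
python3 - <<'E'
from h import *
S=cv2.imread("pics/scene0.png");T=cv2.imread("pics/top0.png")
Y=[(20,150,100),(35,255,255)]
gs,ss=cen(mask(S,*Y,(330,140,370,190)));gt,st=cen(mask(T,*Y,(105,220,145,255)));print("grip",gs,ss,gt,st,tri([ray("scene",gs),ray("top",gt)]))
R=[(0,150,80),(8,255,255)]
rs,s1=cen(mask(S,*R,(95,225,130,280)));rt,s2=cen(mask(T,*R,(370,170,400,200)));print("red",rs,s1,rt,s2,tri([ray("scene",rs),ray("top",rt)]))
# platform dark body
m=mask(T,(0,0,0),(180,255,70),(105,165,190,260)); m2=m|mask(T,*Y,(105,165,190,260))
m2=cv2.morphologyEx(m2,cv2.MORPH_CLOSE,np.ones((7,7)))
c=max(cv2.findContours(m2,0,2)[0],key=cv2.contourArea);r=cv2.minAreaRect(c);print(r)
b=cv2.boxPoints(r)
for p in b: print(p,onz("top",p,0.03).round(4))
# plate
hs=cv2.cvtColor(T,cv2.COLOR_BGR2HSV);k=cv2.inRange(hs,(0,0,100),(180,60,255));q=np.zeros_like(k);q[120:232,250:405]=k[120:232,250:405]
def edge(pts):
    P=np.array([onz("top",p,.012)[:2] for p in pts],np.float32);v=cv2.fitLine(P,cv2.DIST_HUBER,0,.01,.01).ravel();return v
rows=range(145,210);L=[(np.where(q[y])[0][0]-.5,y) for y in rows]
cols=range(268,370);U=[(x,np.where(q[:,x])[0][0]-.5) for x in cols];D=[(x,np.where(q[:,x])[0][-1]+.5) for x in cols]
for n,e in zip("LUD",(L,U,D)): v=edge(e);print(n,v,np.arctan2(v[1],v[0]),e[0],e[-1])
v=np.hstack([cv2.resize(T[120:235,250:440],None,fx=3,fy=3,interpolation=2),cv2.resize(T[160:275,105:185],None,fx=3,fy=3)]);cv2.imwrite("pics/c1.png",v)
E
```

```text
grip [351.15337423 163.50306748] [345 156  13  20 163] [120.44604317 237.30215827] [113 230  16  15 139] (array([0.43458539, 0.39967279, 0.06767183]), [np.float64(0.0026262034301255924), np.float64(0.002626203430125501)])
red [112.29457364 254.74418605] [108 242   9  29 129] [384.60294118 188.80882353] [382 183   6  12  68] (array([ 0.5368152 , -0.22981282,  0.01883186]), [np.float64(0.0006073091139230212), np.float64(0.0006073091139231242)])
((145.84934997558594, 214.6201171875), (25.93345069885254, 77.70689392089844), 37.405357360839844)
[111.9476  237.60703] [0.4341 0.4352 0.03  ]
[159.15067 175.87994] [0.5806 0.3216 0.03  ]
[179.7511  191.63321] [0.5409 0.2718 0.03  ]
[132.54803 253.36029] [0.3955 0.3858 0.03  ]
L [ 0.99818206 -0.06027067  0.58831376  0.07901127] -0.060307223 (np.float64(259.5), 145) (np.float64(257.5), 209)
U [ 0.0574396   0.998349    0.685169   -0.05300572] 1.5133251 (268, np.float64(130.5)) (369, np.float64(133.5))
D [ 0.05820483  0.99830467  0.46371698 -0.08133081] 1.5125586 (268, np.float64(218.5)) (369, np.float64(221.5))
```

View pics/c1.png

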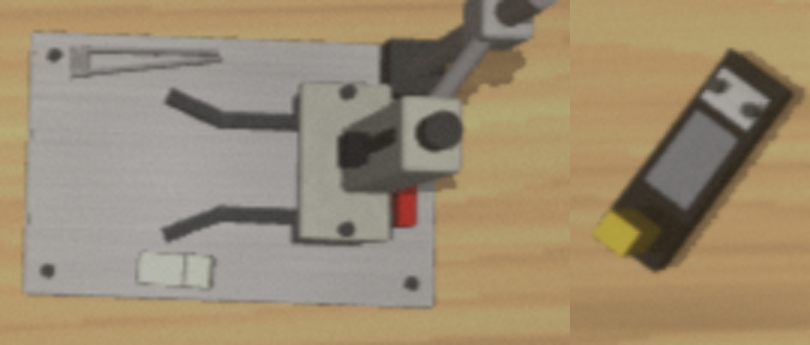

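Emit:
carry_out:
  deltas:
    - {"hand": 87,"dp": [-1,-0.48,0],"spin": 0.12}
    - {"hand": 87,"dp": [-1,-0.48,0],"spin": 0.12}
    - {"hand": 87,"dp": [-1,-0.48,0],"spin": 0.12}
    - {"hand": 87,"dp": [-1,-0.48,0],"spin": 0.12}
    - {"hand": 87,"dp": [-1,-0.48,0],"spin": 0.12}
    - {"hand": 87,"dp": [-1,-0.48,0],"spin": 0.12}
    - {"hand": 87,"dp": [-1,-0.48,0],"spin": 0.12}
    - {"hand": 87,"dp": [-1,-0.48,0],"spin": 0.12}
    - {"hand": 87,"dp": [-1,-0.48,0],"spin": 0.12}
  force: 60

```text
time: 1.0
ee_pos: [0.3793, 0.4166, 0.2223]
eef_rot: [0.323, 0.947, -0.0, -0.0]
ft_force: [-0.4, -0.3, 0.3]
width: 0.0867
grip_force: 0.0
```

```bash
cat >> h.py <<'E'
from scipy.spatial.transform import Rotation as Ro
W=get_calibration("wrist")
def wpose():
    s=read_state();return np.array(s["ee_pos"]),Ro.from_quat(s["eef_rot"]).as_matrix()
def wray(p,P):
    d=np.array([p[0]-W["cx"],p[1]-W["cy"]]);r=np.hypot(*d);t=r/W["fx"];u=d/max(r,1e-9)
    M=W["mount"];v=P[1]@M[:3,:3]@np.array([u[0]*np.sin(t),u[1]*np.sin(t),np.cos(t)]);return P[0]+P[1]@M[:3,3],v
def wonz(p,P,z):
    o,d=wray(p,P);return o+d*(z-o[2])/d[2]
E
python3 - <<'E'
from h import *
P=wpose();im=camera("wrist")[:,:,::-1];cv2.imwrite("pics/w1.png",im);np.savez("w1.npz",p=P[0],R=P[1]);print(P)
E
```

```text
(array([0.37932982, 0.41660171, 0.22231771]), array([[-7.91944828e-01,  6.10592257e-01, -6.96677490e-04],
       [ 6.10592336e-01,  7.91945065e-01,  1.18544678e-04],
       [ 6.24112763e-04, -3.31505091e-04, -9.99999750e-01]]))
```

View pics/w1.png

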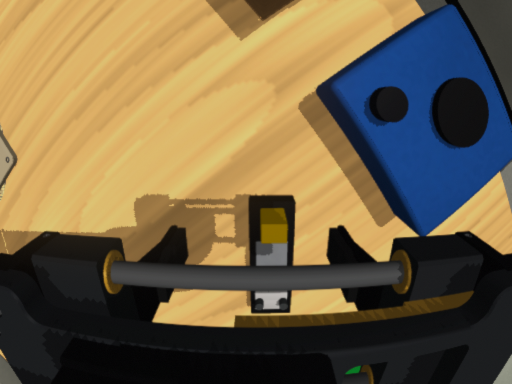

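The wrist view shows the platform aligned with the tool: yellow grip at (273,225), nose end at (271,310), rear edge at row 196. The blue box is well clear.

Run:
```python
from h import *
z=np.load("w1.npz");P=(z["p"],z["R"]);im=cv2.imread("pics/w1.png");hs=cv2.cvtColor(im,cv2.COLOR_BGR2HSV)
print([(y,tuple(hs[y,273])) for y in range(200,250,3)])
m=mask(im,(18,150,60),(35,255,255),(255,200,292,246));y,x=np.where(m>0);print("yellow",x.min(),x.max(),y.min(),y.max())
for th in (200,):
  c,s=cen(mask(im,(18,150,th),(35,255,255),(255,200,292,250)));print("bright",c,s)
k=mask(im,(0,0,0),(180,255,50),(240,190,305,262));
L=[np.where(k[r,245:300])[0] for r in range(200,258)]
l=np.array([[a[0]+244.5,r] for a,r in zip(L,range(200,258))]);q=np.array([[a[-1]+245.5,r] for a,r in zip(L,range(200,258))])
def fit(e):
    A=np.array([wonz(p,P,.03)[:2] for p in e],np.float32);return cv2.fitLine(A,cv2.DIST_HUBER,0,.01,.01).ravel()
for e in(l,q): v=fit(e);print(e[0],e[-1],v,np.arctan2(v[1],v[0]))
rear=[np.where(k[:,c])[0][0]-.5 for c in range(255,290)];print(rear[::6]);print("rear",wonz((272,np.median(rear)),P,.03))
gt=[120.446,237.302]
```

```text
[(200, (np.uint8(16), np.uint8(127), np.uint8(26))), (203, (np.uint8(16), np.uint8(100), np.uint8(28))), (206, (np.uint8(15), np.uint8(94), np.uint8(27))), (209, (np.uint8(23), np.uint8(255), np.uint8(93))), (212, (np.uint8(23), np.uint8(255), np.uint8(93))), (215, (np.uint8(23), np.uint8(255), np.uint8(94))), (218, (np.uint8(23), np.uint8(255), np.uint8(94))), (221, (np.uint8(23), np.uint8(255), np.uint8(94))), (224, (np.uint8(23), np.uint8(255), np.uint8(123))), (227, (np.uint8(23), np.uint8(255), np.uint8(139))), (230, (np.uint8(23), np.uint8(255), np.uint8(139))), (233, (np.uint8(23), np.uint8(255), np.uint8(138))), (236, (np.uint8(23), np.uint8(255), np.uint8(138))), (239, (np.uint8(23), np.uint8(255), np.uint8(137))), (242, (np.uint8(23), np.uint8(219), np.uint8(134))), (245, (np.uint8(105), np.uint8(4), np.uint8(114))), (248, (np.uint8(110), np.uint8(6), np.uint8(119)))]
yellow 260 287 208 243Traceback (most recent call last):
  File "<stdin>", line 6, in <module>
  File "h.py", line 14, in cen
    n,l,s,c=cv2.connectedComponentsWithStats(m);i=1+np.argmax(s[1:,4]);return c[i],s[i]
                                                    ~~~~~~~~~^^^^^^^^^
    return _wrapfunc(a, 'argmax', axis=axis, out=out, **kwds)
    return bound(*args, **kwds)
ValueError: attempt to get argmax of an empty sequence
```

Run:
```python
from h import *
z=np.load("w1.npz");P=(z["p"],z["R"]);im=cv2.imread("pics/w1.png");T=cv2.imread("pics/top0.png")
c,s=cen(mask(im,(18,150,115),(35,255,255),(255,200,292,250)));print("top face wrist",c,s)
h=cv2.cvtColor(T,cv2.COLOR_BGR2HSV);print(h[230:247:2,112:130:2,2])
ct,st=cen(mask(T,(18,150,140),(35,255,255),(105,220,145,255)));print("top face top",ct,st)
print(tri([wray(c,P),ray("top",ct)]),"at .085",wonz(c,P,.085),onz("top",ct,.085))
k=mask(im,(0,0,0),(180,255,50),(240,190,305,262));R=range(212,240)
def fit(e):
    A=np.array([wonz(p,P,.03)[:2] for p in e],np.float32);return cv2.fitLine(A,cv2.DIST_HUBER,0,.01,.01).ravel()
for e in([(np.where(k[r])[0][0]-.5,r) for r in R],[(np.where(k[r])[0][-1]+.5,r) for r in R]):
    v=fit(e);print(e[0],e[-1],v,np.arctan2(v[1],v[0]))
rear=np.median([np.where(k[:,x])[0][0]-.5 for x in range(257,288)]);print("rear",rear,wonz((271.5,rear),P,.03),"nose",wonz((271,312),P,.03))
```

```text
top face wrist [274. 233.] [262 224  25  19 475]
[[174 177 171 144  87  75  73  72  58]
 [177 175 162 177 168 108  78  76  74]
 [178 158 177 178 177 174 133  81  79]
 [176 176 176 177 179 176 177 154  89]
 [169 173 176 177 177 177 177 173 101]
 [175 159 174 177 177 179 177 126  81]
 [175 173 172 166 176 177 142  82  79]
 [171 172 169 169 170 166  96  76  69]
 [175 175 176 175 175 172 168 142  70]]
top face top [119.95967742 237.33870968] [113 230  15  15 124]
(array([0.43572673, 0.39727434, 0.08511111]), [np.float64(0.0003670887117741158), np.float64(0.0003670887117743189)]) at .085 [0.43545808 0.39704446 0.085     ] [0.43600847 0.39755261 0.085     ]
(np.float64(248.5), 212) (np.float64(249.5), 239) [ 0.81447196 -0.5802029   0.4262926   0.3672162 ] -0.6189778
(np.float64(293.5), 212) (np.float64(292.5), 239) [ 0.81780154 -0.5755003   0.46179944  0.4128024 ] -0.6132158
rear 195.5 [0.41420252 0.41260765 0.03      ] nose [0.56220576 0.30237341 0.03      ]
```

Emit:
carry_out:
  deltas:
    - {"hand": 87,"dp": [-0.226,0.076,0],"spin": -0.01}
    - {"hand": 87,"dp": [-0.226,0.076,0.1],"spin": -0.01}
    - {"hand": 87,"dp": [-0.226,0.076,0.3],"spin": -0.01}
    - {"hand": 87,"dp": [-0.226,0.076,0.5],"spin": -0.01}
    - {"hand": 87,"dp": [-0.226,0.076,0.65],"spin": -0.01}
    - {"hand": 87,"dp": [-0.226,0.076,0.717],"spin": -0.01}
    - {"hand": 87,"dp": [-0.226,0.076,0.717],"spin": -0.01}
    - {"hand": 87,"dp": [-0.226,0.076,0.717],"spin": -0.01}
    - {"hand": 20,"dp": [-0.226,0.076,0.717],"spin": -0.01}
    - {"hand": 20,"dp": [-0.226,0.076,0.717],"spin": -0.01}
    - {"hand": 20,"dp": [-0.226,0.076,0.717],"spin": -0.01}
    - {"hand": 20,"dp": [-0.226,0.076,0.717],"spin": -0.01}
    - {"hand": 20,"dp": [-0.226,0.076,0.717],"spin": -0.01}
    - {"hand": 20,"dp": [-0.226,0.076,0.717],"spin": -0.01}
  force: 60

```text
time: 2.45
ee_pos: [0.4369, 0.396, 0.0434]
eef_rot: [0.309, 0.951, 0.0, -0.0]
ft_force: [-0.9, -0.8, -0.4]
width: 0.0468
grip_force: 0.0
```

Emit:
carry_out:
  deltas:
    - {"hand": 20,"dp": [0,0,0],"spin": 0}
    - {"hand": 20,"dp": [0,0,0],"spin": 0}
    - {"hand": 20,"dp": [0,0,0],"spin": 0}
    - {"hand": 20,"dp": [0,0,0],"spin": 0}
    - {"hand": 20,"dp": [0,0,0],"spin": 0}
    - {"hand": 20,"dp": [0,0,0],"spin": 0}

```text
time: 3.05
ee_pos: [0.4369, 0.396, 0.0433]
eef_rot: [0.309, 0.951, 0.0, -0.0]
ft_force: [0.6, -0.3, 0.1]
width: 0.0296
grip_force: 59.8
```

Emit:
carry_out:
  deltas:
    - {"hand": 20,"dp": [0,0,-0.04],"spin": 0}
    - {"hand": 20,"dp": [0,0,-0.1],"spin": 0}
    - {"hand": 20,"dp": [0,0,-0.17],"spin": 0}
    - {"hand": 20,"dp": [0,0,-0.24],"spin": 0}
    - {"hand": 20,"dp": [0,0,-0.28],"spin": 0}
    - {"hand": 20,"dp": [0,0,-0.28],"spin": 0}

```text
time: 3.65
ee_pos: [0.4376, 0.3968, 0.1155]
eef_rot: [0.309, 0.951, 0.002, 0.001]
ft_force: [-0.4, 0.2, -1.9]
width: 0.0297
grip_force: 59.8
```

Run:
```python
from h import *
P=wpose();print(P[0],read_state()["ft_force"],read_state()["torque"])
a=camera("scene")[:,:,::-1];b=camera("wrist")[:,:,::-1]
cv2.imwrite("pics/c2.png",np.hstack([cv2.resize(a[110:240,290:410],(369,400)),cv2.resize(b[150:384,150:400],(427,400))]))
```

```text
[0.43761417 0.3968013  0.11546979] [-0.44825213  0.20218902 -1.86531472] [ 0.11521895  0.13955697 -0.0011547 ]
```

View pics/c2.png

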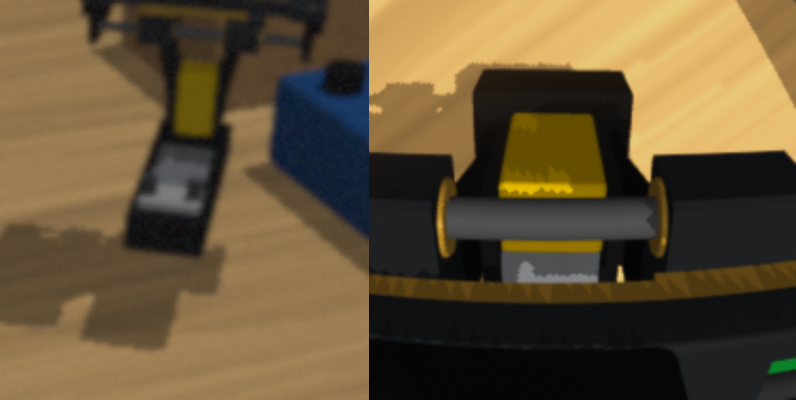

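The grip holds; the nose bottom edge is at about scene pixel (343,192). I'll check the tilt against that.

Run:
```python
from h import *
P=wpose();f=-P[1][:,0];y=P[1][:,1];c=C["scene"]
print(f)
def pr(X):
    q=c["R"]@X+c["t"];return (c["fx"]*q[0]/q[2]+c["cx"],c["fy"]*q[1]/q[2]+c["cy"])
g=P[0]+[0,0,.019]
for t in(0,.1,.2,.3):
    d=f*np.cos(t)-np.array([0,0,1])*np.sin(t);u=f*np.sin(t)+np.array([0,0,1])*np.cos(t)
    print(t,[np.round(pr(g+.16*d-h*u+s*.03*y),1).tolist() for h in(.062,.032) for s in(-1,1)])
```

```text
[ 8.09596234e-01 -5.86987151e-01 -1.52907594e-04]
0 [[330.0, 191.9], [355.8, 195.1], [330.8, 180.7], [356.9, 183.8]]
0.1 [[330.1, 196.1], [355.6, 199.3], [330.6, 185.8], [356.5, 189.0]]
0.2 [[330.3, 199.6], [355.5, 202.9], [330.6, 190.3], [356.2, 193.5]]
0.3 [[330.6, 202.5], [355.5, 205.7], [330.8, 194.2], [356.0, 197.4]]
```

Emit:
carry_out:
  deltas:
    - {"hand": 20,"dp": [-0.05,-0.03,0],"spin": 0.02}
    - {"hand": 20,"dp": [-0.15,-0.08,0],"spin": 0.05}
    - {"hand": 20,"dp": [-0.26,-0.14,0],"spin": 0.08}
    - {"hand": 20,"dp": [-0.38,-0.2,0],"spin": 0.11}
    - {"hand": 20,"dp": [-0.5,-0.26,0],"spin": 0.15}
    - {"hand": 20,"dp": [-0.62,-0.33,0],"spin": 0.19}
    - {"hand": 20,"dp": [-0.73,-0.39,0],"spin": 0.23}
    - {"hand": 20,"dp": [-0.83,-0.44,0],"spin": 0.27}
    - {"hand": 20,"dp": [-0.9,-0.48,0],"spin": 0.3}
    - {"hand": 20,"dp": [-0.93,-0.49,0],"spin": 0.32}
    - {"hand": 20,"dp": [-0.93,-0.49,0],"spin": 0.32}
    - {"hand": 20,"dp": [-0.93,-0.49,0],"spin": 0.32}

```text
time: 4.95
ee_pos: [0.5526, 0.1608, 0.1126]
eef_rot: [0.728, 0.686, -0.001, -0.0]
ft_force: [0.2, 0.2, -3.7]
width: 0.0294
grip_force: 59.8
```

Run:
```python
from h import *
for a,b in(((267,268),(257.5,219.5)),((238,217.5),(259.5,131))): pass
print(tri([ray("scene",(267,268)),ray("top",(260,130.5))]),tri([ray("scene",(238,217)),ray("top",(257.5,219))]))
P=wpose();f=-P[1][:,0];print(P[0],f)
ey=np.array([.9983,-.0578]);ex=np.array([-.0578,-.9983]);ang=np.arctan2(f[1],f[0])-np.arctan2(ex[1],ex[0])
p=P[0][:2];print("stand x,y of tcp",p@ex-.0771,p@ey-.57735,"yaw err",ang)
a=camera("scene")[:,:,::-1];b=camera("top")[:,:,::-1]
cv2.imwrite("pics/c3.png",np.hstack([cv2.resize(a[110:320,80:300],(400,382)),cv2.resize(b[100:240,200:346],(400,382))]))
```

```text
(array([0.69035737, 0.06945282, 0.01136292]), [np.float64(0.0036840994039584927), np.float64(0.0036840994039584805)]) (array([ 0.46872924,  0.07919036, -0.00119448]), [np.float64(0.005589209277942475), np.float64(0.005589209277942503)])
[0.55257276 0.16084697 0.11256735] [-5.94822619e-02 -9.98229323e-01  2.81746548e-04]
stand x,y of tcp -0.2696122374007396 -0.035013572975847285 yaw err -0.001683535384282342
```

View pics/c3.png

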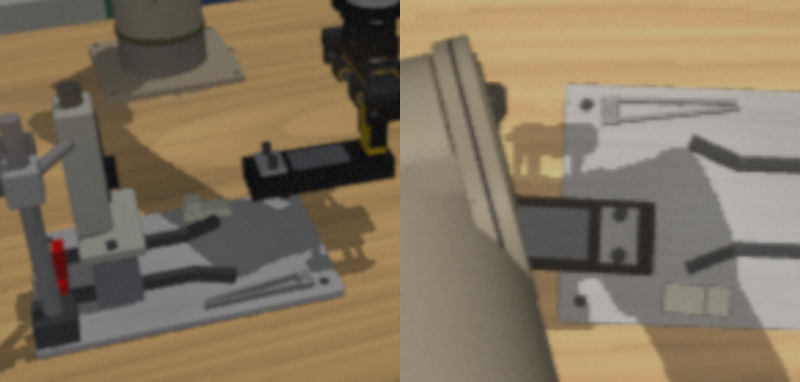

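Emit:
carry_out:
  deltas:
    - {"hand": 20,"dp": [-0.06,0.04,0],"spin": 0}
    - {"hand": 20,"dp": [-0.14,0.08,0],"spin": 0}
    - {"hand": 20,"dp": [-0.2,0.12,0],"spin": 0}
    - {"hand": 20,"dp": [-0.238,0.14,0],"spin": 0}
    - {"hand": 20,"dp": [-0.238,0.14,0.04],"spin": 0}
    - {"hand": 20,"dp": [-0.238,0.14,0.1],"spin": 0}
    - {"hand": 20,"dp": [-0.238,0.14,0.15],"spin": 0}
    - {"hand": 20,"dp": [-0.238,0.14,0.19],"spin": 0}
    - {"hand": 20,"dp": [-0.238,0.14,0.2],"spin": 0}
    - {"hand": 20,"dp": [-0.238,0.14,0.2],"spin": 0}

```text
time: 6.05
ee_pos: [0.5841, 0.0991, 0.0627]
eef_rot: [0.728, 0.685, -0.0, -0.0]
ft_force: [-0.1, -0.0, -2.7]
width: 0.0298
grip_force: 59.8
```

```bash
cat >> h.py <<'E'
def st():
    P=wpose();f=-P[1][:,0];ey=np.array([.9983,-.0578]);ex=np.array([-.0578,-.9983]);p=P[0][:2]
    s=read_state();print("stand x,y",p@ex-.0771,p@ey-.57735,"z",P[0][2],"yaw",np.arctan2(f[1],f[0])-np.arctan2(ex[1],ex[0]),"f",s["ft_force"].round(1),s["width"],s["time"])
E
python3 - <<'E'
from h import *
st()
b=camera("top")[:,:,::-1];cv2.imwrite("pics/t4.png",b)
cv2.imwrite("pics/c4.png",cv2.resize(b[110:240,240:410],None,fx=4.5,fy=4.5,interpolation=2))
E
```

```text
stand x,y -0.20974309235023625 -1.397680011072655e-05 z 0.06268026033237223 yaw -0.003622766743297312 f [-0.1 -0.  -2.7] 0.029774004473290296 6.05
```

View pics/c4.png

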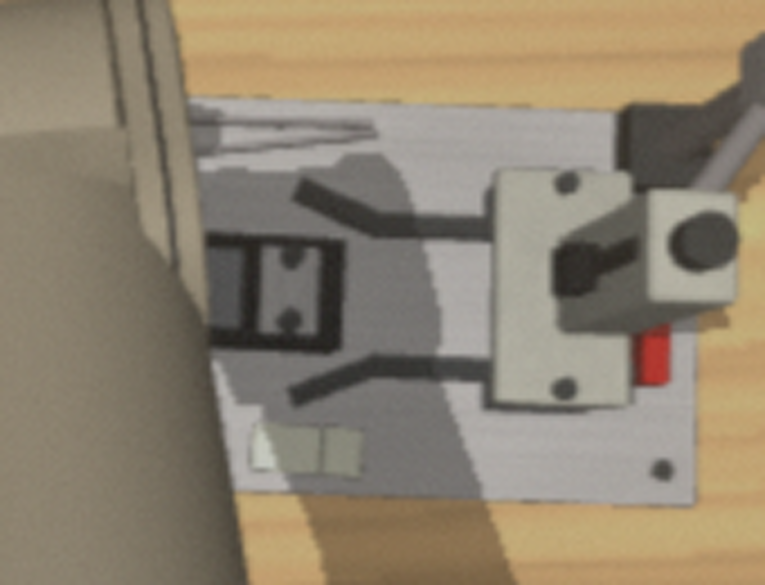

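The nose corners are at crop pixels (345,240) and (340,352), and the guides' inner edges are at rows of about 238 and 356. It looks centred; I'll check the numbers.

Run:
```python
from h import *
ey=np.array([.9983,-.0578]);ex=np.array([-.0578,-.9983])
def S(c,z):
    p=onz("top",(c[0]/4.5+240-.4,c[1]/4.5+110-.4),z)[:2];return (p@ex-.0771).round(4),(p@ey-.57735).round(4)
for c in((345,240),(340,352)):print("nose",S(c,.0497))
# guide inner edges by brightness profile
g=cv2.cvtColor(cv2.imread("pics/t4.png"),cv2.COLOR_BGR2GRAY)
for x in(328,332,336,340,344):
    col=g[145:205,x].astype(float);d=np.where(col<75)[0]+145;u=d[d<175];l=d[d>175];print(x,u,l,S(((x+.4-240)*4.5,(u.max()+.9-110)*4.5),.026),S(((x+.4-240)*4.5,(l.min()-.1-110)*4.5),.026))
```

```text
nose (np.float64(-0.0526), np.float64(0.0256))
nose (np.float64(-0.054), np.float64(-0.0344))
328 [158 159 160 161 162] [189 190 191 192 193] (np.float64(-0.0202), np.float64(0.0313)) (np.float64(-0.019), np.float64(-0.0328))
332 [158 159 160 161 162] [189 190 191 192 193] (np.float64(-0.0103), np.float64(0.0317)) (np.float64(-0.0092), np.float64(-0.0325))
336 [159 160 161 162] [190 191 192 193] (np.float64(-0.0005), np.float64(0.032)) (np.float64(0.0006), np.float64(-0.0346))
340 [159 160 161 162] [190 191 192] (np.float64(0.0093), np.float64(0.0323)) (np.float64(0.0104), np.float64(-0.0343))
344 [159 160 161 162] [191 192 193] (np.float64(0.0192), np.float64(0.0327)) (np.float64(0.0202), np.float64(-0.0364))
```

Emit:
carry_out:
  deltas:
    - {"hand": 20,"dp": [0,0.004,0.01],"spin": -0.002}
    - {"hand": 20,"dp": [0,0.008,0.02],"spin": -0.004}
    - {"hand": 20,"dp": [0,0.008,0.026],"spin": -0.004}
    - {"hand": 20,"dp": [0,0.008,0.03],"spin": -0.004}
    - {"hand": 20,"dp": [0,0.008,0.03],"spin": -0.004}

```text
time: 6.6
ee_pos: [0.5864, 0.0987, 0.0557]
eef_rot: [0.724, 0.689, -0.0, -0.0]
ft_force: [0.3, 0.8, -4.1]
width: 0.0295
grip_force: 59.8
```

```bash
cat >> h.py <<'E'
def nose(zt=.042):
    ey=np.array([.9983,-.0578]);ex=np.array([-.0578,-.9983])
    g=cv2.cvtColor(camera("top")[:,:,::-1].copy(),cv2.COLOR_BGR2GRAY)
    S=lambda x,y:(lambda p:(round(p@ex-.0771,4),round(p@ey-.57735,4)))(onz("top",(x,y),zt)[:2])
    for x in range(296,318,3):
        d=np.where(g[150:200,x]<62)[0]+150
        d=d[(d>158)&(d<190)]
        if len(d):print(x,d.min(),d.max(),S(x,d.min()-.5),S(x,d.max()+.5))
E
python3 - <<'E'
from h import *
st();nose()
E
```

```text
stand x,y -0.209523177455246 0.0023030230301857024 z 0.055662778925195985 yaw 0.008524401138826132 f [ 0.3  0.8 -4.1] 0.029458650561759933 6.6
296 162 185 (np.float64(-0.1005), np.float64(0.0286)) (np.float64(-0.0991), np.float64(-0.0296))
299 162 186 (np.float64(-0.0933), np.float64(0.0289)) (np.float64(-0.0918), np.float64(-0.0318))
302 162 186 (np.float64(-0.086), np.float64(0.0291)) (np.float64(-0.0846), np.float64(-0.0316))
305 162 186 (np.float64(-0.0788), np.float64(0.0294)) (np.float64(-0.0774), np.float64(-0.0313))
308 162 186 (np.float64(-0.0715), np.float64(0.0296)) (np.float64(-0.0701), np.float64(-0.0311))
311 162 186 (np.float64(-0.0642), np.float64(0.0299)) (np.float64(-0.0629), np.float64(-0.0308))
314 162 185 (np.float64(-0.057), np.float64(0.0301)) (np.float64(-0.0558), np.float64(-0.0282))
317 159 159 (np.float64(-0.0499), np.float64(0.0377)) (np.float64(-0.0498), np.float64(0.0353))
```

Emit:
carry_out:
  deltas:
    - {"hand": 20,"dp": [-0.01,-0.004,0.001],"spin": -0.001}
    - {"hand": 20,"dp": [-0.03,-0.008,0.002],"spin": -0.002}
    - {"hand": 20,"dp": [-0.06,-0.008,0.002],"spin": -0.003}
    - {"hand": 20,"dp": [-0.09,-0.008,0.002],"spin": -0.003}
    - {"hand": 20,"dp": [-0.12,-0.008,0.002],"spin": -0.003}
    - {"hand": 20,"dp": [-0.15,-0.008,0.002],"spin": -0.003}
    - {"hand": 20,"dp": [-0.18,-0.008,0.002],"spin": -0.003}
    - {"hand": 20,"dp": [-0.21,-0.008,0.002],"spin": -0.003}
    - {"hand": 20,"dp": [-0.24,-0.008,0.002],"spin": -0.003}
    - {"hand": 20,"dp": [-0.24,-0.008,0.002],"spin": -0.003}

```text
time: 7.65
ee_pos: [0.5814, 0.0371, 0.0553]
eef_rot: [0.722, 0.692, -0.0, 0.0]
ft_force: [-0.6, -0.5, -1.4]
width: 0.0293
grip_force: 59.8
```

Run:
```python
from h import *
st()
b=camera("top")[:,:,::-1];cv2.imwrite("pics/t5.png",b)
cv2.imwrite("pics/c5.png",cv2.resize(b[135:220,290:400],None,fx=6,fy=6,interpolation=2))
```

```text
stand x,y -0.1477521215048117 0.0008925058642084149 z 0.05529305151667597 yaw 0.016113492567885634 f [-0.6 -0.5 -1.4] 0.029267681801191346 7.65
```

View pics/c5.png

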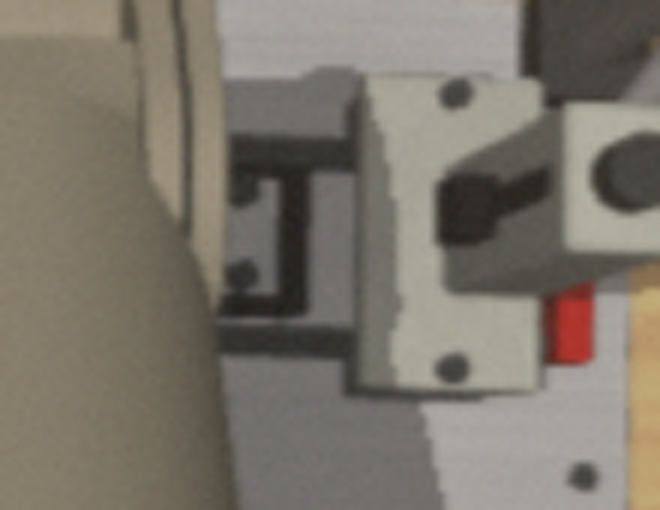

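The nose is inside the straight channel, slightly to +y, and no contact force shows. I'll trim and continue.

Emit:
carry_out:
  deltas:
    - {"hand": 20,"dp": [-0.02,-0.004,0.0],"spin": 0.002}
    - {"hand": 20,"dp": [-0.05,-0.004,0.0],"spin": 0.003}
    - {"hand": 20,"dp": [-0.08,-0.004,0.0],"spin": 0.003}
    - {"hand": 20,"dp": [-0.11,-0.004,0.0],"spin": 0.003}
    - {"hand": 20,"dp": [-0.14,-0.004,0.0],"spin": 0.003}
    - {"hand": 20,"dp": [-0.17,-0.004,0.0],"spin": 0.003}
    - {"hand": 20,"dp": [-0.2,-0.004,0.0],"spin": 0.003}
    - {"hand": 20,"dp": [-0.23,-0.004,0.0],"spin": 0.003}
    - {"hand": 20,"dp": [-0.26,-0.004,0.0],"spin": 0.003}
    - {"hand": 20,"dp": [-0.29,-0.004,0.0],"spin": 0.003}
    - {"hand": 20,"dp": [-0.32,-0.004,0.0],"spin": 0.003}
    - {"hand": 20,"dp": [-0.34,-0.004,0.0],"spin": 0.003}
    - {"hand": 20,"dp": [-0.35,-0.004,0.0],"spin": 0.003}
    - {"hand": 20,"dp": [-0.35,-0.004,0.0],"spin": 0.003}

```text
time: 9.1
ee_pos: [0.577, -0.0493, 0.0553]
eef_rot: [0.725, 0.689, -0.0, 0.0]
ft_force: [0.2, -1.1, 0.5]
width: 0.0294
grip_force: 59.8
```

```bash
python3 -c "
from h import *
st()"
```

```text
stand x,y -0.06128110101733678 0.00148196499060127 z 0.05531135021068023 yaw 0.007809215998411556 f [ 0.2 -1.1  0.5] 0.02935728616553168 9.1
```

Emit:
carry_out:
  deltas:
    - {"hand": 20,"dp": [-0.012,-0.004,0.0],"spin": 0.001}
    - {"hand": 20,"dp": [-0.024,-0.004,0.0],"spin": 0.002}
    - {"hand": 20,"dp": [-0.034,-0.004,0.0],"spin": 0.002}
    - {"hand": 20,"dp": [-0.04,-0.004,0.0],"spin": 0.002}
    - {"hand": 20,"dp": [-0.044,-0.004,0.0],"spin": 0.002}
    - {"hand": 20,"dp": [-0.044,-0.004,0.0],"spin": 0.002}

```text
time: 9.7
ee_pos: [0.5755, -0.0597, 0.0553]
eef_rot: [0.727, 0.687, 0.0, 0.0]
ft_force: [-0.1, -0.7, -0.5]
width: 0.0294
grip_force: 59.8
```

No contact yet; I'll creep forward.

Emit:
carry_out:
  deltas:
    - {"hand": 20,"dp": [-0.004,0,0.0],"spin": 0}
    - {"hand": 20,"dp": [-0.008,0,0.0],"spin": 0}
    - {"hand": 20,"dp": [-0.012,0,0.0],"spin": 0}
    - {"hand": 20,"dp": [-0.012,0,0.0],"spin": 0}

```text
time: 10.1
ee_pos: [0.5753, -0.0625, 0.0553]
eef_rot: [0.726, 0.687, 0.0, -0.0]
ft_force: [-0.2, 0.8, -0.5]
width: 0.0296
grip_force: 59.8
```

Emit:
carry_out:
  deltas:
    - {"hand": 20,"dp": [-0.004,0,0.0],"spin": 0}
    - {"hand": 20,"dp": [-0.008,0,0.0],"spin": 0}
    - {"hand": 20,"dp": [-0.012,0,0.0],"spin": 0}
    - {"hand": 20,"dp": [-0.012,0,0.0],"spin": 0}

```text
time: 10.5
ee_pos: [0.5752, -0.0626, 0.0554]
eef_rot: [0.726, 0.688, 0.001, -0.001]
ft_force: [-2.7, 11.3, 3.1]
width: 0.0299
grip_force: 59.8
```

Firm contact (11 N) within 2 mm of the expected home position. Releasing and retreating upward.

Emit:
carry_out:
  deltas:
    - {"hand": 70,"dp": [0.004,0,0],"spin": 0}
    - {"hand": 70,"dp": [0.004,0,0],"spin": 0}
    - {"hand": 70,"dp": [0.004,0,0],"spin": 0}
    - {"hand": 70,"dp": [0.008,0,0],"spin": 0}
    - {"hand": 70,"dp": [0.008,0,0],"spin": 0}
    - {"hand": 70,"dp": [0.008,0,0],"spin": 0}
    - {"hand": 70,"dp": [0.008,0,0],"spin": 0}
    - {"hand": 70,"dp": [0.008,0,0],"spin": 0}

```text
time: 11.3
ee_pos: [0.5752, -0.0635, 0.0553]
eef_rot: [0.727, 0.687, 0.0, -0.0]
ft_force: [-0.5, 0.0, 1.4]
width: 0.0698
grip_force: 0.0
```

Emit:
carry_out:
  deltas:
    - {"hand": 70,"dp": [0,0,-0.03],"spin": 0}
    - {"hand": 70,"dp": [0,0,-0.1],"spin": 0}
    - {"hand": 70,"dp": [0,0,-0.2],"spin": 0}
    - {"hand": 70,"dp": [0,0,-0.35],"spin": 0}
    - {"hand": 70,"dp": [0.2,0,-0.5],"spin": 0}
    - {"hand": 70,"dp": [0.4,0,-0.5],"spin": 0}
    - {"hand": 70,"dp": [0.6,0,-0.5],"spin": 0}
    - {"hand": 70,"dp": [0.8,0,-0.5],"spin": 0}
    - {"hand": 70,"dp": [1,0,-0.5],"spin": 0}
    - {"hand": 70,"dp": [1,0,-0.5],"spin": 0}
    - {"hand": 70,"dp": [1,0,-0.5],"spin": 0}

```text
time: 12.4
ee_pos: [0.5886, 0.1887, 0.1803]
eef_rot: [0.725, 0.689, 0.0, -0.0]
ft_force: [0.3, -1.5, -0.0]
width: 0.0702
grip_force: 0.0
```

Run:
```python
from h import *
st()
a=camera("scene")[:,:,::-1];b=camera("top")[:,:,::-1];cv2.imwrite("pics/s6.png",a);cv2.imwrite("pics/t6.png",b)
cv2.imwrite("pics/c6.png",np.hstack([cv2.resize(a[140:310,80:280],(400,340)),cv2.resize(b[120:240,255:396],(400,340))]))
Y=[(20,150,100),(35,255,255)]
gs,ss=cen(mask(a.copy(),*Y,(100,120,280,300)));print(gs,ss)
gt,s2=cen(mask(b.copy(),(18,150,90),(35,255,255),(255,130,400,220)));print(gt,s2)
X,e=tri([ray("scene",gs),ray("top",gt)]);p=onz("top",gt,.097)[:2];ey=np.array([.9983,-.0578]);ex=np.array([-.0578,-.9983])
print(X,e,"grip top in stand",p@ex-.0771,p@ey-.57735)
```

```text
stand x,y -0.2995353012409924 -0.0006097762324015488 z 0.1803490577574189 yaw 0.006403707693613425 f [ 0.3 -1.5 -0. ] 0.07017893629226382 12.4
[190.89108911 226.15841584] [183 213  15  29 303]
[319.75483871 171.43870968] [314 165  12  14 155]
[ 0.57672829 -0.0622294   0.07602873] [np.float64(0.0003369820214980366), np.float64(0.0003369820214980196)] grip top in stand -0.05130367318827486 -0.000810186508515609
```

View pics/c6.png

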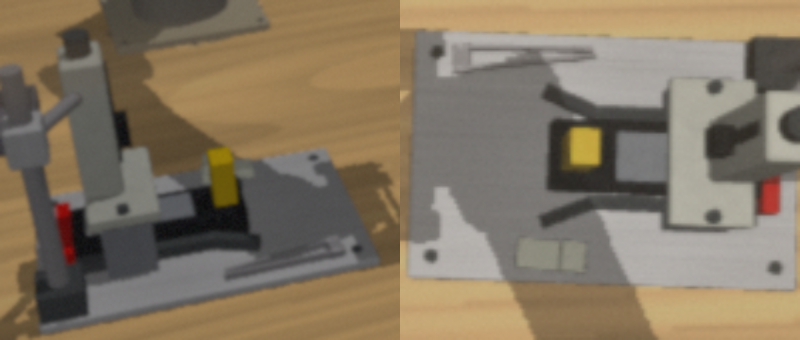

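The platform lies in the channel with its nose against the red stop. The measured grip is at stand (-51, -1) mm against the expected (-50, 0), and the forceps and clip are undisturbed.

```bash
python3 -c "
from bench import *
print(close_job())"
```

```text
the job is handed in; nothing more can be done
None
```

The platform is in the channel, seated against the red stop and released. The forceps and clip still lie where they were, and I handed the job in at about 12.5 s; the hand-in returned no verdict.

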